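# Dock the takings cassette through its dust flaps

### The arm

A 6-joint arm with a two-finger parallel gripper is mounted at the origin on a cart in front of the work surface, level with it; the furniture and walls round the work are solid. World frame = base frame: x ahead of the robot, y to its left, z up, the work surface at z = 0. Lengths are in m, angles in rad, forces in N, time in s.
With the tool pointing down it reaches from about 0.35 to 0.975 m from the base axis. Payload 4.9 kg.
Tool frame: the origin (TCP) lies at the very end of the fingers, on their centre line; the grasp point (between the pads) lies 19 mm behind it; z points along the fingers, y is the line along which they close (so a half turn about z gives the same grasp; the last joint's range is limited). The gripper opens to 85 mm and grips with 20 to 120 N. Pads are 22 mm wide; open, the fingers measure 114 mm over their backs; the gripper's body (76 mm by 85 mm) begins 54 mm behind the grasp point. The pads swing forward as they close: fully open they stand 13 mm farther back than shut.
Start: joints at [-1.337, 0.053, 1.613, -0, 1.476, -0.119], TCP at [0.216, -0.586, 0.231] pointing down, gripper open.
Joint ranges: [-3.01, 3.01], [-1.01, 2.22], [0.06, 2.58], [-1.02, 4.17], [0.09, 2.62], [-3.14, 3.14]. Speed limits (rad/s): [2.57, 2.57, 3.14, 3.14, 3.14, 3.14].

### API

Orientations are given as [roll, pitch, yaw] about the fixed x, y, z axes, in that order (R = Rz(yaw) Ry(pitch) Rx(roll)).
In Python, from rig import sensors, snapshot, get_calibration, order gives the robot as it stands.
- The arm moves only by the shell command python3 -m pendant 'ROWS'. ROWS is JSON, a list of rows, each an object with "gripper": the finger opening in mm, from 0 to 85.4; "translation": the shift along the tool's x, y, z in units of 25 mm (1.0 is 25 mm), a list of three; "roll": the turn about the tool's z in units of 6 degrees (1.0 is 6 degrees). A call has 1 to 20 rows; each row is the pose to reach, as a shift and turn from the pose commanded when the call began, along the tool's axes at that moment; what a row does not reach only later rows make up. A row lasts 1/12 s, in which the tool goes at most 41.7 mm and 7.16 degrees, less where a joint would pass 70% of its speed; a pose out of reach is approached as far as the arm can. A call with a gripper value outside its range is refused whole. The fingers move at their own pace and stop on an object; the grip force is fixed at half the most. Time passes only in rows, so rows that repeat a pose let the fingers close. It gives the time, the measured TCP pose, the force, the opening and the grip force at its end, in the units of the state.
- sensors.get_obs(): the state, without advancing time (a new reading comes with each control period).
- snapshot(name): name is "side" or "top"; returns (picture, depth): 400x640x3 uint8, red, green, blue; 400x640 float32, m along the optical axis (not along the pixel's ray), 0 where there is no reading.
- get_calibration(name): a dict with "intrinsics" (3x3 intrinsics, pixels), "k1" (the pictures are not rectified: a ray, as slopes to the right and down, at radius r is drawn at 1 + k1 r^2 times it, then the intrinsics apply), "R" (3x3) and "t" (3): a world point X has camera coordinates R X + t. Camera axes: x right, y down, z forward; pixel columns grow to the right and rows downward; lengths in m; the calibration is good to about 2 mm. A picture is of the moment at which its call begins. get_calibration takes no time and is no camera call.
- order.sign_off(): hands the job in; it is judged then, once.
The state is a dict: "t": time; "qpos": joint angles; "dq": joint speeds; "effort": joint torques, N m; "tcp_pos": TCP position; "tcp_rot": TCP orientation; "contact_force": force on the tool from outside, world axes, zero at the start; "moment": the same for the moment, N m; "width": finger opening in m; "grip_force": force on a finger pad.
Only numpy, scipy, OpenCV 4.12 (cv2) and the standard library are available. Lean on these libraries where they do the work, as an engineer would, in place of code of your own. Each camera call takes 0.05 s, during which the arm holds its last target. There are 200 camera calls.

### The job

Pick up the takings cassette by its upright fin, push it nose first through the two sprung dust flaps of the dock, and slide it on by feel until, having met the springy contact plate hidden inside, it has pressed that plate back by about 7 mm (at least 3, never more than 12 mm). Then let go and leave it there with both flaps shut behind it. Do not force it against the dock, and leave the other goods where they are.

Things in the scene. Friction and masses are not known exactly. Their poses are not given: they have to be found in the camera images.
- cassette: Loose grey cassette, body 88 mm long (x), 56 mm wide (y), 30 mm high, 0.38 to 0.7 kg. Origin: middle of its underside. +x points to the nose, z up. It runs from x = -44 mm (flat tail) to +44 mm (nose); the last 20 mm of the nose taper from 56 to 24 mm wide.
- cassette_fin (a point): Top centre of the cassette's upright black grip fin, 14 mm behind the cassette's origin (cassette x = -14 mm). The fin is 34 mm long (cassette x), 12 mm thick (cassette y), and rises 62 mm from the body's top to 92 mm above the underside.
- dock: Fixed grey dock without a floor: the cassette slides on the table itself. Origin: on the table in the middle of the mouth, in the plane of the flaps; +x points into the bay, z up. Covered bay x = 0 to 185 mm, 82 mm wide outside; rails 62 mm apart guide the cassette from x = 40 mm on. A 50 mm high box stands behind, x = 185 to 230 mm.
- dock_roof (a point): Middle of the bay's roof, in the plane of its upper face, 41 mm high (underside 38 mm). A 24 mm wide slot runs along its middle from the mouth (open end) to dock x = 146 mm: the cassette's fin stands up through it and travels along it, so it can be held above the roof all the way.
- dock_mouth (a point): Middle of the mouth on the table: 60 mm wide between 30 mm high jambs (dock x = -7 to -1 mm). Flared guides of the same height lead in from dock x = -42 mm, where they are about 80 mm apart. Behind the jambs two 31 mm flaps on upright hinges (dock y = +-32.5 mm) meet in the middle and swing only inward; they close once the cassette's tail is past dock x = 35 mm.
- flap_left (a joint): Hinge of the flap on the dock's +y side, rad: 0 shut, about 1.5 folded back inward. Spring returned; pushing both flaps open with the cassette takes up to about 4 N, besides its rubbing on the table.
- flap_right (a joint): Hinge of the flap on the dock's -y side, rad: as flap_left.
- contact_plate (a joint): How far the springy plate in the bay has been pushed back, m: 0 at rest, 0.022 end of travel. Its resting face is anywhere from dock x = 124 to 166 mm, set anew each time and not reported. It takes about 4 N to start and 1 N more per mm (11 N at 7 mm), besides 2 to 6 N of rubbing. Let go, it stays where it is, or springs back a little, to 4 mm or more, if pushed farther.
- gold_jar_1: Bystander, to be left alone: squat jar with a gold lid, 72 mm across, 82 mm tall. Origin: middle of its underside.
- coffee_cup: Bystander, to be left alone: sealed dessert cup with a brown and orange top, 87 mm across, 80 mm tall. Origin: middle of its underside.
- yoghurt_pot: Bystander, to be left alone: white and blue yoghurt pot, 72 mm across, 71 mm tall. Origin: middle of its underside.
- fish_tin: Bystander, to be left alone: food tin, 76 mm across, 58 mm tall. Origin: middle of its underside.
- date_stamp: Bystander, to be left alone: wooden hand stamp, 26 x 46 mm foot, 70 mm tall. Origin: middle of its underside.
- tape_roll_1: Bystander, to be left alone: roll of tape lying flat, 104 mm across, 18 mm high. Origin: middle of its underside.
Mind the look-alikes: they are no part of the job. What is shaped like the cassette but green is not meant.

How it is judged:
On the way, in this order (a step that is already met when the one before it is completed fails the run):
1. the cassette's nose has pushed both flaps open (value of joint each of flap_left, flap_right above 0.6 rad and x of cassette in the frame of dock above -0.04 m), for 0.05 s.
2. the cassette is past the flaps and has pushed the contact plate back by at least 3 mm (value of joint contact_plate above 0.003 m and x of cassette in the frame of dock above 0.08 m), for 0.2 s.
At the end, for the whole second after the job is handed in: The cassette rests in the bay, at least 80 mm in (its origin), within 8 mm of the middle, upright and in line to 0.1 rad, nose against the contact plate, which stays pushed back 2.5 to 12 mm; both flaps are shut behind it (under 0.15 rad) (value of joint contact_plate between 0.0025 and 0.012 m and value of joint each of flap_left, flap_right below 0.15 rad and x of cassette in the frame of dock above 0.08 m and y of cassette in the frame of dock between -0.008 and 0.008 m and angle between cassette's own z axis and vertical below 0.1 rad and angle between the x axis of cassette and the x axis of dock, either way round below 0.1 rad and linear speed of cassette below 0.01 m/s); the robot touches nothing.
It fails at once if the contact plate is pushed back more than 12 mm (value of joint contact_plate above 0.012 m).
It fails at once if the cassette is forced against the dock (flaps, jambs, guides or rails) with more than 25 N (contact force between cassette and dock above 25 N).
It fails at once if one of the other goods is moved more than 30 mm (distance of any of gold_jar_1, coffee_cup, yoghurt_pot, fish_tin, date_stamp, tape_roll_1 from where it was at the start of the episode above 0.03 m).
It also fails if it takes over 48 s, if anything falls off the work surface, if the arm or the gripper's body presses on something with over 40 N, if the wrist force passes 120 N, or if a joint passes its speed limit or range.

## Working session

There is one attempt and no reset: what is moved stays moved. The work goes in short steps, Python scripts to look and compute and a shell command to move; the robot and the scene stay as the last step left them, time stands still between calls to the robot, and variables do not carry over. Pictures are saved under pics/ and viewed, at most 10 in all, crops included, and the job is handed in when it is done.

```bash
mkdir -p pics; ls
cat > h.py <<'E'
import numpy as np,cv2
from rig import sensors,snapshot,get_calibration,order
def cast(c,u,v,h):
    K=np.array(c["intrinsics"]);k=c["k1"];R=np.array(c["R"]);t=np.array(c["t"])
    d=np.linalg.inv(K)@[u,v,1.];d=d[:2]
    p=d.copy()
    for _ in range(20): p=d/(1+k*(p@p))
    ray=R.T@np.r_[p,1];o=-R.T@t
    return o+ray*(h-o[2])/ray[2]
def cloud(c,D):
    K=np.array(c["intrinsics"]);R=np.array(c["R"]);t=np.array(c["t"])
    v,u=np.mgrid[:D.shape[0],:D.shape[1]]
    d=cv2.undistortPoints(np.stack([u.ravel(),v.ravel()],1).astype(float)[:,None],K,np.array([c["k1"],0,0,0.]))[:,0]
    P=np.c_[d,np.ones(len(d))]*D.reshape(-1,1)
    return ((P-t)@R).reshape(*D.shape,3)
E
python3 - <<'E'
from h import *
for n in("top","side"):
    im,D=snapshot(n);c=get_calibration(n)
    cv2.imwrite(f"pics/{n}0.png",im[:,:,::-1]);np.savez(f"{n}0.npz",im=im,D=D)
    print(n,c)
o=sensors.get_obs();print(o)
E
```

```text
pics
top {'intrinsics': array([[392.98876949,   0.        , 320.58267748],
       [  0.        , 392.98876949, 202.81560208],
       [  0.        ,   0.        ,   1.        ]]), 'k1': 0.011082869276027025, 'R': array([[ 0.00644939, -0.99989934, -0.01263754],
       [-0.99766166, -0.00557402, -0.06811853],
       [ 0.06804123,  0.01304731, -0.99759719]]), 't': array([0.21068261, 0.54456395, 1.39839136])}
side {'intrinsics': array([[446.58589671,   0.        , 317.78538435],
       [  0.        , 446.58589671, 202.38226111],
       [  0.        ,   0.        ,   1.        ]]), 'k1': -0.11615500748293406, 'R': array([[-0.99950965,  0.02284393, -0.02141541],
       [ 0.02962415,  0.46833846, -0.88305237],
       [-0.01014273, -0.88325378, -0.46878555]]), 't': array([ 0.54274871, -0.04243347,  1.65053425])}
{'t': 0.1, 'qpos': array([-1.33700219e+00,  5.33117108e-02,  1.61419000e+00, -1.73848384e-05,
        1.47598577e+00, -1.18987077e-01]), 'dq': array([ 0.00031457, -0.00275592, -0.00223331,  0.00037342, -0.00245451,
       -0.00022179]), 'effort': array([ 4.33995110e-04, -3.94903421e+01, -3.71363354e+01, -1.09054461e-04,
        3.95234500e-03, -2.58132523e-06]), 'tcp_pos': array([ 0.21581252, -0.58594549,  0.23015312]), 'tcp_rot': array([-3.13970917e+00, -2.07747082e-04,  3.52782680e-01]), 'contact_force': array([-0.13431017,  1.23750911,  0.56955807]), 'moment': array([ 0.00066428,  0.01430237, -0.01191386]), 'grip_force': 0.0, 'width': 0.0852885321018348}
```

View pics/top0.png

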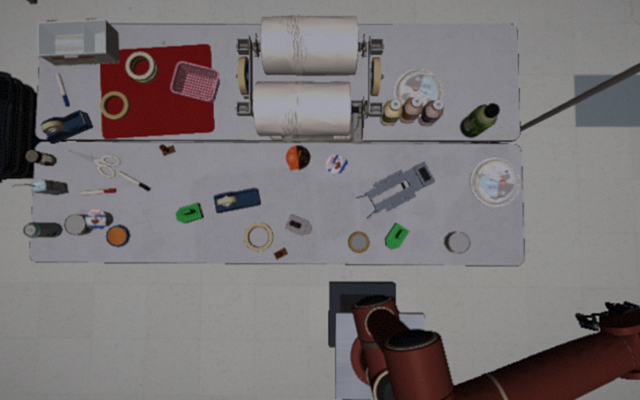

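View pics/side0.png

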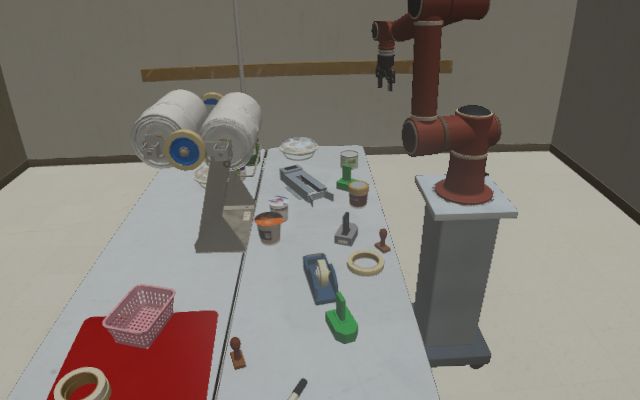

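The top view shows the grey cassette at (298,224), and the dock centred near (398,190) with its mouth at about (365,207) and its box at (426,173). The green look-alikes are at (190,212) and (397,236). The side view shows the cassette at (346,233) and the dock at (305,183).

Run:
```python
from h import *
z=np.load("top0.npz");im,D=z["im"],z["D"];c=get_calibration("top");P=cloud(c,D)
a=im[205:245,275:325];b=im[155:225,350:440]
A=cv2.resize(a,None,fx=8,fy=8,interpolation=2);B=cv2.resize(b,None,fx=6,fy=6,interpolation=2)
s=np.load("side0.npz")["im"]
C=cv2.resize(s[200:255,320:400],(400,275),interpolation=2); E=cv2.resize(s[155:215,265:345],(400,300),interpolation=2)
out=np.zeros((575+170,960,3),np.uint8)
out[:320,:400]=A;out[:420,410:950]=B;out[420:695,:400]=C;out[425:725,410:810]=E
cv2.imwrite("pics/crop.png",cv2.resize(out,(773,600))[:,:,::-1])
cl=P[200:250,270:330]
def mom(X):
    m=X[:,:2].mean(0);w,v=np.linalg.eigh(np.cov((X[:,:2]-m).T));return m,np.sqrt(w)*1e3,np.degrees(np.arctan2(v[1,1],v[0,1]))
for lo,hi in((.018,.045),(.05,.11)):
    q=cl[(cl[...,2]>lo)&(cl[...,2]<hi)];print(len(q),np.median(q[:,2]),mom(q), q.min(0),q.max(0))
d=P[155:225,350:440]
for lo,hi in((.034,.045),(.045,.06)):
    q=d[(d[...,2]>lo)&(d[...,2]<hi)];print(len(q),np.median(q[:,2]),mom(q))
    r=cv2.minAreaRect((q[:,:2]*1000).astype(np.float32));print(r, cv2.boxPoints(r))
```

```text
339 0.030667903045952603 (array([0.46071026, 0.29592288]), array([19.43160216, 30.90853114]), np.float64(94.95531893107433)) [0.40129647 0.24728228 0.0180946 ] [0.50217454 0.39541042 0.04247133]
37 0.09139619173535082 (array([0.46694297, 0.30301801]), array([ 3.53962154, 10.03188065]), np.float64(70.09612953559012)) [0.45858647 0.28762349 0.06894031] [0.47561766 0.32074268 0.09753334]
844 0.040767926465819865 (array([ 0.59538649, -0.05658059]), array([27.15121557, 56.33088587]), np.float64(118.94632768282467))
((564.84521484375, -70.68156433105469), (150.204345703125, 262.158447265625), 28.63906478881836) [[ 436.1063      8.365208]
 [ 561.75635  -221.71983 ]
 [ 693.5841   -149.72833 ]
 [ 567.9341     80.356705]]
372 0.04911591583600135 (array([ 0.63534105, -0.1277952 ]), array([24.46618786, 54.3161653 ]), np.float64(118.61468932817293))
((603.08740234375, -70.87435913085938), (81.57565307617188, 229.52667236328125), 28.90406608581543) [[ 511.91028     9.878361]
 [ 622.8507   -191.05621 ]
 [ 694.2645   -151.62708 ]
 [ 583.3241     49.307495]]
```

View pics/crop.png

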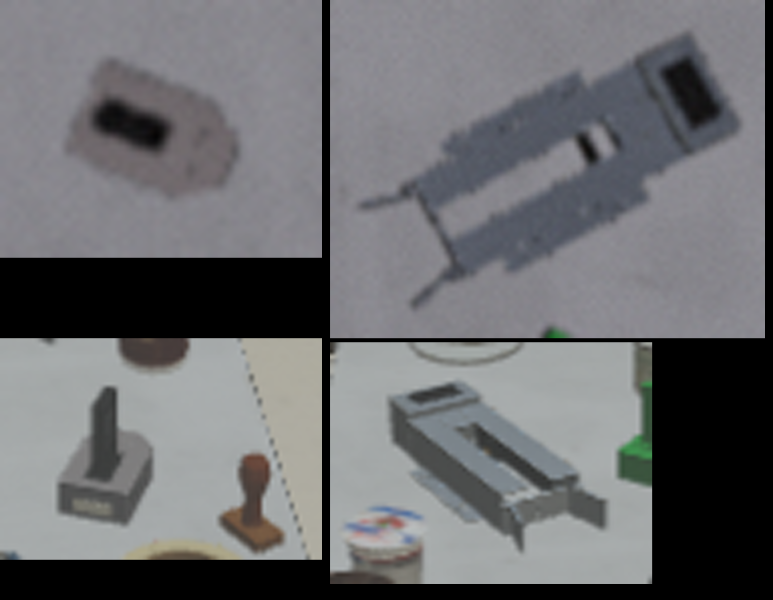

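The crops show the cassette with its nose to the lower right of the picture (toward -y and slightly -x) and the black fin behind its middle. The dock's mouth and guides are at the left and its box at the upper right, with the slot visible along the roof. Next I refine both poses.

```bash
cat > m.py <<'E'
from h import *
def comp(mask,seed):
    n,l,s,cc=cv2.connectedComponentsWithStats(mask.astype(np.uint8),connectivity=4)
    ids=[i for i in range(1,n) if s[i,4]>12]
    k=min(ids,key=lambda i:np.min(np.hypot(*(np.argwhere(l==i)[:,::-1]-seed).T)));return l==k
def castm(c,m,h): return np.array([cast(c,u,v,h)[:2] for v,u in np.argwhere(m)])
def mom(X):
    m=X.mean(0);w,v=np.linalg.eigh(np.cov((X-m).T));return m,np.sqrt(12*w)*1e3,np.degrees(np.arctan2(v[1,1],v[0,1]))
E
python3 - <<'E'
from m import *
im,D=(lambda z:(z["im"],z["D"]))(np.load("top0.npz"));c=get_calibration("top");P=cloud(c,D);Z=P[...,2]
g=im.astype(int).max(2)
f=comp((g<70)&(np.arange(640)>275)&(np.arange(640)<325),(295,224));X=castm(c,f,.085)
print("fin",f.sum(),mom(X),np.argwhere(f).mean(0))
# body = height 0.02..0.04 plus fin
b=comp((Z>.02)&(Z<.1),(298,224));X=castm(c,b,.03);print("body",b.sum(),mom(X),cv2.minAreaRect((X*1000).astype(np.float32)))
# dock
print(np.median(Z[180:185,330:345]), Z[215,300])
d=comp((Z>.034)&(Z<.0455),(385,188));X=castm(c,d,.041);print("roof",d.sum(),mom(X))
r=cv2.minAreaRect((X*1000).astype(np.float32));print(r)
a=np.radians(-61);ex=np.array([np.cos(a),np.sin(a)]);ey=np.array([-ex[1],ex[0]])
U=X@np.c_[ex,ey]*1e3
for u0 in range(int(U[:,0].min()),int(U[:,0].max()),15):
    q=np.sort(U[(U[:,0]>=u0)&(U[:,0]<u0+15),1])
    if len(q)>3:
        j=np.argmax(np.diff(q));print(u0,len(q),q[0].round(1),q[-1].round(1),"gap",q[j].round(1),q[j+1].round(1))
bx=comp((Z>.046)&(Z<.06),(426,173));X=castm(c,bx,.05);print("box",bx.sum(),mom(X),cv2.minAreaRect((X*1000).astype(np.float32)), (X@np.c_[ex,ey]*1e3).min(0),(X@np.c_[ex,ey]*1e3).max(0))
# side view check
im,D=(lambda z:(z["im"],z["D"]))(np.load("side0.npz"));c=get_calibration("side");P=cloud(c,D)
q=P[205:250,330:362].reshape(-1,3);q=q[(q[:,2]>.07)&(q[:,2]<.1)];print("side fin",len(q),q.mean(0),mom(q[:,:2]))
q=P[160:212,270:340].reshape(-1,3);q=q[(q[:,2]>.037)&(q[:,2]<.0445)];U=q[:,:2]@np.c_[ex,ey]*1e3
for u0 in range(int(U[:,0].min()),int(U[:,0].max()),20):
    w=np.sort(U[(U[:,0]>=u0)&(U[:,0]<u0+20),1])
    if len(w)>3:
        j=np.argmax(np.diff(w));print(u0,len(w),w[0].round(1),w[-1].round(1),"gap",w[j].round(1),w[j+1].round(1))
E
```

```text
fin 58 (array([0.46587761, 0.30088448]), array([17.18561979, 39.19766535]), np.float64(68.95415627803447)) [223.87931034 294.87931034]
body 362 (array([0.46296122, 0.29342793]), array([54.27453999, 84.14708741]), np.float64(68.30577472041556)) ((461.8863220214844, 290.8232116699219), (87.7548599243164, 56.215755462646484), 68.59210968017578)
0.0003780072236096475 -0.0015572479203828642
roof 863 (array([ 0.59572593, -0.05635774]), array([ 92.06382321, 191.76954248]), np.float64(118.272164808641))
((593.0380859375, -51.215736389160156), (81.70227813720703, 189.58091735839844), 28.600374221801758)
237 54 454.4 535.2 gap 481.2 508.0
252 65 453.8 534.7 gap 482.3 507.4
267 62 454.6 534.1 gap 481.7 506.9
282 67 454.0 534.9 gap 481.1 506.3
297 61 453.4 534.6 gap 481.9 507.4
312 63 453.1 534.1 gap 481.6 506.8
327 67 453.9 533.5 gap 481.0 506.2
342 63 453.3 534.6 gap 480.5 505.6
357 65 452.7 534.0 gap 481.6 506.8
372 68 453.9 533.5 gap 496.5 504.5
387 89 453.3 532.9 gap 510.7 513.5
402 90 452.7 534.0 gap 514.7 517.8
417 49 452.4 533.4 gap 519.2 524.0
box 267 (array([ 0.64834436, -0.14997525]), array([43.8449602 , 79.04114243]), np.float64(-148.85777464036556)) ((647.17138671875, -150.15621948242188), (80.85436248779297, 44.484336853027344), 29.08753204345703) [422.80813493 452.82084866] [467.33606662 533.66518847]
side fin 61 [0.4667784  0.31368588 0.08392581] (array([0.4667784 , 0.31368588]), array([13.41597013, 37.11009019]), np.float64(63.8028858087883))
153 10 650.1 692.5 gap 669.7 686.8
173 5 700.0 702.2 gap 700.3 701.4
233 36 453.4 535.4 gap 479.9 511.2
253 38 453.6 536.2 gap 483.1 509.5
273 42 452.8 537.8 gap 483.1 508.7
293 38 458.5 537.6 gap 483.4 506.6
313 38 451.3 538.8 gap 481.9 508.3
333 35 454.6 537.3 gap 484.1 505.9
353 36 454.1 536.8 gap 481.1 507.0
373 37 452.4 534.4 gap 479.3 487.6
393 49 452.9 535.5 gap 521.2 526.8
413 35 455.4 536.6 gap 500.1 508.5
433 5 533.1 537.3 gap 533.7 536.1
```

```bash
python3 -m pendant '[{"gripper":85,"translation":[7.5,-7.5,0],"roll":-1},{"gripper":85,"translation":[15.5,-15,0],"roll":-4},{"gripper":85,"translation":[15.5,-15,0],"roll":-8.1},{"gripper":85,"translation":[15.5,-15,0],"roll":-8.1},{"gripper":85,"translation":[15.5,-15,0],"roll":-8.1},{"gripper":85,"translation":[15.5,-15,0],"roll":-8.1},{"gripper":85,"translation":[15.5,-15,0],"roll":-8.1},{"gripper":85,"translation":[15.5,-15,0],"roll":-8.1},{"gripper":85,"translation":[15.5,-15,0],"roll":-8.1},{"gripper":85,"translation":[15.5,-15,0],"roll":-8.1},{"gripper":85,"translation":[15.5,-15,0],"roll":-8.1},{"gripper":85,"translation":[15.5,-15,0],"roll":-8.1},{"gripper":50,"translation":[21.7,-29.9,0],"roll":-8.1},{"gripper":50,"translation":[21.7,-29.9,0],"roll":-8.1},{"gripper":50,"translation":[21.7,-29.9,0],"roll":-8.1},{"gripper":50,"translation":[21.7,-29.9,0],"roll":-8.1},{"gripper":50,"translation":[21.7,-29.9,0],"roll":-8.1},{"gripper":50,"translation":[21.7,-29.9,0],"roll":-8.1},{"gripper":50,"translation":[21.7,-29.9,0],"roll":-8.1},{"gripper":50,"translation":[21.7,-29.9,0],"roll":-8.1}]'
```

```text
t: 1.77
tcp_pos: [0.4579, 0.1985, 0.231]
tcp_rot: [3.142, 0.0, 1.201]
contact_force: [0.9, -0.8, -0.2]
width: 0.05
grip_force: 0.0
```

```bash
python3 -m pendant '[{"gripper":50,"translation":[1.5,-0.5,0],"roll":0},{"gripper":50,"translation":[3,-1,0],"roll":0},{"gripper":50,"translation":[3.7,-1.2,1.5],"roll":0},{"gripper":50,"translation":[3.7,-1.2,3],"roll":0},{"gripper":50,"translation":[3.7,-1.2,3],"roll":0},{"gripper":50,"translation":[3.7,-1.2,3],"roll":0}]'
python3 - <<'E'
from m import *
print(sensors.get_obs()["tcp_pos"],sensors.get_obs()["tcp_rot"])
for n,s in(("top",(230,195,340,255)),("side",(290,150,400,260))):
    im,D=snapshot(n);c=get_calibration(n);np.savez(n+"1.npz",im=im,D=D)
    x0,y0,x1,y1=s;a=im[y0:y1,x0:x1];cv2.imwrite(f"pics/{n}1.png",cv2.resize(a,None,fx=5,fy=5,interpolation=2)[:,:,::-1])
a=cv2.imread("pics/side1.png");b=cv2.imread("pics/top1.png")
print(a.shape,b.shape)
o=np.zeros((860,550,3),np.uint8);o[:550,:550]=a;o[560:860]=b;cv2.imwrite("pics/look1.png",cv2.resize(o,(383,600)))
E
```

```text
t: 2.27
tcp_pos: [0.4619, 0.2926, 0.1534]
tcp_rot: [-3.137, 0.005, 1.201]
contact_force: [-0.3, -0.1, 0.7]
width: 0.0497
grip_force: 0.0
[0.4618564  0.29255755 0.15337086] [-3.13679805  0.005168    1.20149566]
(550, 550, 3) (300, 550, 3)
```

View pics/side1.png

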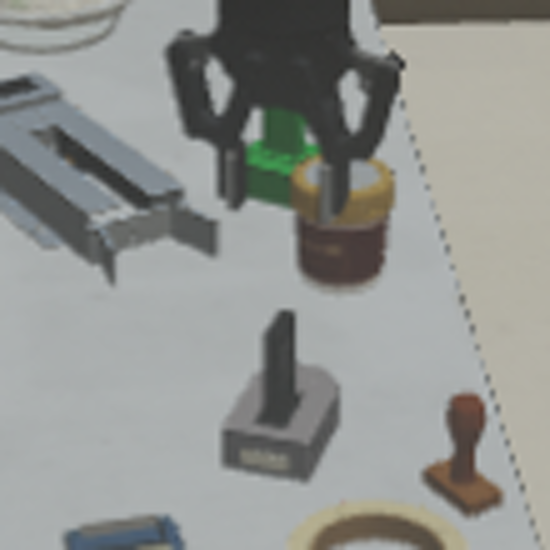

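The fingers straddle the fin's line: tips at crop (233,205) and (330,217), fin top at (284,317). I check the fin's cast position against the fingertips.

Run:
```python
from m import *
c=get_calibration("side")
for nm,u,v,h in(("fin top",284,317,.092),("tipmid",281,209,.157),("tipL",233,205,.157),("tipR",330,217,.157)):
    print(nm,cast(c,290+(u+.5)/5-.5,150+(v+.5)/5-.5,h))
im,D=(lambda z:(z["im"],z["D"]))(np.load("side0.npz"))
g=im.astype(int).max(2)
print(g[208:236,338:358])
```

```text
fin top [0.46230826 0.30265619 0.092     ]
tipmid [0.46348539 0.28807955 0.157     ]
tipL [0.49144427 0.28094747 0.157     ]
tipR [0.43567636 0.30037872 0.157     ]
[[169 168 169 168 169 169 169 169 169 169 170 169 169 169 169 163 150 147
  143 141]
 [168 168 168 167 168 168 169 168 168 169 169 169 169 169 169 170 170 171
  171 163]
 [169 169 168 168 168 168 168 168 168 169 169 169 169 169 170 169 170 170
  171 171]
 [169 169 168 168 167 168 167 165 162 162 163 168 168 169 169 170 170 171
  171 171]
 [169 168 169 168 168 168 165 130  80  79 103 155 167 168 169 169 170 171
  171 172]
 [168 169 169 169 168 168 146  93  66  66  65 151 167 167 168 169 170 170
  171 172]
 [168 169 169 169 169 165 117  71  67  66  62 152 167 167 167 168 168 169
  170 171]
 [168 168 168 168 167 129  80  65  66  64  63 151 166 166 167 166 166 167
  168 169]
 [168 168 168 168 147  94  65  66  65  63  65 152 167 167 168 168 167 167
  167 167]
 [168 168 168 168 130  79  63  64  62  66  66 152 168 168 168 167 167 167
  167 167]
 [167 168 168 168 130  78  61  62  63  69  66 153 168 168 168 168 168 168
  168 169]

[... 745 characters left out ...]
 126 127
  126 118]
 [149 130 126 126 100  70  62  62  61  63  63  96 104 121 127 126 127 126
  127 120]
 [134 127 126 126  99  70  62  63  62  63  63  66 102 123 126 126 126 126
  123 109]
 [127 126 126 126  98  69  61  62  62  62  65  69 116 127 126 126 126 124
  101  97]
 [126 126 126 124  89  64  61  63  63  63  67  88 119 126 126 126 126 112
   87 100]
 [126 126 126 111  78  63  62  62  62  65  78 118 126 126 126 127 124  96
   81 100]
 [126 126 124  92  68  62  63  63  64  68 100 122 126 126 126 127 112  91
   85 102]
 [126 126 114  89  75  74  70  66  66  76 117 126 126 127 127 128  97  85
   85 106]
 [123 125 126 126 114 110  99  87  85 103 123 127 127 127 127 108  86  84
   84 129]]
```

```bash
python3 -m pendant '[{"gripper":50,"translation":[0.3,0,0],"roll":0},{"gripper":50,"translation":[0.3,0,1],"roll":0},{"gripper":50,"translation":[0.3,0,2],"roll":0},{"gripper":50,"translation":[0.3,0,3],"roll":0},{"gripper":50,"translation":[0.3,0,3.6],"roll":0},{"gripper":50,"translation":[0.3,0,3.95],"roll":0},{"gripper":50,"translation":[0.3,0,3.95],"roll":0}]'
```

```text
t: 2.95
tcp_pos: [0.4668, 0.3001, 0.0573]
tcp_rot: [-3.141, 0.0, 1.2]
contact_force: [-0.4, -0.0, 0.1]
width: 0.05
grip_force: 0.0
```

```bash
python3 -m pendant '[{"gripper":25,"translation":[0,0,0],"roll":0},{"gripper":18,"translation":[0,0,0],"roll":0},{"gripper":14,"translation":[0,0,0],"roll":0},{"gripper":10,"translation":[0,0,0],"roll":0},{"gripper":5,"translation":[0,0,0],"roll":0},{"gripper":5,"translation":[0,0,0],"roll":0},{"gripper":5,"translation":[0,0,0],"roll":0},{"gripper":5,"translation":[0,0,0],"roll":0}]'; python3 -c "
from h import *
o=sensors.get_obs();print(o['tcp_pos'],o['tcp_rot'],o['moment'])"
```

```text
t: 3.62
tcp_pos: [0.4673, 0.3012, 0.0591]
tcp_rot: [3.141, -0.002, 1.201]
contact_force: [-3.6, 1.8, 6.8]
width: 0.0111
grip_force: 58.7
[0.46732928 0.30117392 0.05909397] [ 3.14087385e+00 -1.84355883e-03  1.20101346e+00] [ 0.15062639  0.50384137 -0.09330586]
```

```bash
python3 -m pendant '[{"gripper":5,"translation":[0,0,-0.4],"roll":0},{"gripper":5,"translation":[0,0,-1.0],"roll":0},{"gripper":5,"translation":[-0.5,0.3,-1.2],"roll":-0.6},{"gripper":5,"translation":[-1.2,0.7,-1.2],"roll":-1.6},{"gripper":5,"translation":[-2,1.2,-1.2],"roll":-2.6},{"gripper":5,"translation":[-2.8,1.7,-1.2],"roll":-3.6},{"gripper":5,"translation":[-3.6,2.1,-1.2],"roll":-4.6},{"gripper":5,"translation":[-4.4,2.6,-1.2],"roll":-5.6},{"gripper":5,"translation":[-5.1,3,-1.2],"roll":-6.6},{"gripper":5,"translation":[-5.6,3.3,-1.2],"roll":-7.5},{"gripper":5,"translation":[-6,3.5,-1.2],"roll":-8.1},{"gripper":5,"translation":[-6.1,3.6,-1.2],"roll":-8.3},{"gripper":5,"translation":[-6.1,3.6,-1.2],"roll":-8.3},{"gripper":5,"translation":[-6.1,3.6,-1.2],"roll":-8.3},{"gripper":5,"translation":[-6.1,3.6,-1.2],"roll":-8.3}]'
cat > look.py <<'E'
import sys
from m import *
o=sensors.get_obs();print(o['tcp_pos'],o['tcp_rot'],o['contact_force'],o['moment'])
k=sys.argv[1];x0,y0,x1,y1=map(int,sys.argv[2:6])
for n in("side","top"):
    im,D=snapshot(n);np.savez(n+k+".npz",im=im,D=D)
    if n=="side":cv2.imwrite(f"pics/{n}{k}.png",cv2.resize(im[y0:y1,x0:x1],None,fx=6,fy=6,interpolation=2)[:,:,::-1])
E
python3 look.py 2 260 145 370 245
```

```text
t: 4.87
tcp_pos: [0.4948, 0.1258, 0.0869]
tcp_rot: [-3.14, -0.0, 2.07]
contact_force: [0.1, 0.1, -6.5]
width: 0.0111
grip_force: 59.0
[0.49480025 0.12576924 0.08685546] [-3.14020253e+00 -4.93311192e-04  2.06990044e+00] [ 0.1191562   0.0841112  -6.51710058] [0.0707415  0.04983727 0.05422885]
```

View pics/side2.png

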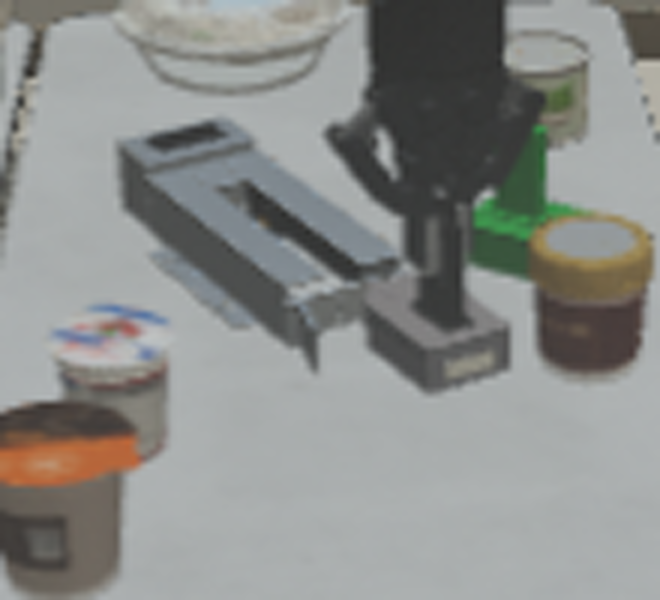

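The side view shows the cassette hanging level from the gripper, nose toward the dock's mouth: cassette at (435,330), mouth at (345,300). I measure its lateral offset against the dock in the same views.

```bash
cat > lat.py <<'E'
import sys
from m import *
k,zt=sys.argv[1],float(sys.argv[2]);seeds={"side":(int(sys.argv[3]),int(sys.argv[4]))}
a=np.radians(-61.4);E=np.c_[[np.cos(a),np.sin(a)],[-np.sin(a),np.cos(a)]]
o=sensors.get_obs();print("tcp uv",o["tcp_pos"][:2]@E*1e3)
for n in("side","top"):
    z=np.load(n+k+".npz");c=get_calibration(n);P=cloud(c,z["D"]);g=z["im"].astype(int).max(2)
    for nm,lo,hi,ul,uh in(("cas",zt-.008,zt+.008,60,215),("roof",.036,.046,233,400)):
        U=P[...,:2]@E*1e3;hz=.041 if nm=="roof" else zt
        M=(P[...,2]>lo)&(P[...,2]<hi)&(U[...,0]>ul)&(U[...,0]<uh)&(abs(U[...,1]-495)<50)&(g>75)
        V=castm(c,M,hz)@E*1e3
        print(n,nm,M.sum())
        for u0 in range(ul,uh,12):
            w=np.sort(V[(V[:,0]>=u0)&(V[:,0]<u0+12),1])
            if len(w)>5: print("  ",u0,len(w),w[0].round(1),w[-1].round(1),"mid",((w[0]+w[-1])/2).round(1))
E
python3 lat.py 2 .06 332 200
```

```text
tcp uv [126.34004917 495.02278023]
side cas 149
   72 8 480.9 529.2 mid 505.0
   84 30 473.1 527.5 mid 500.3
   96 23 472.0 526.6 mid 499.3
   108 18 473.8 525.8 mid 499.8
   120 15 472.6 527.7 mid 500.2
   132 14 504.1 531.6 mid 517.9
   144 17 493.5 527.9 mid 510.7
   156 16 485.5 520.4 mid 503.0
   168 8 487.4 512.7 mid 500.1
side roof 329
   233 27 457.2 541.8 mid 499.5
   245 24 459.1 537.2 mid 498.2
   257 23 457.9 539.4 mid 498.7
   269 24 456.7 538.6 mid 497.7
   281 24 457.4 540.9 mid 499.2
   293 24 459.4 542.4 mid 500.9
   305 24 458.2 541.6 mid 499.9
   317 23 456.9 540.8 mid 498.9
   329 21 458.9 536.9 mid 497.9
   341 22 457.7 542.3 mid 500.0
   353 19 459.6 541.5 mid 500.6
   365 24 457.1 536.7 mid 496.9
   377 28 459.2 539.0 mid 499.1
   389 16 462.4 538.2 mid 500.3Traceback (most recent call last):
  File "lat.py", line 11, in <module>
    V=castm(c,M,hz)@E*1e3
      ~~~~~~~~~~~~~^~
ValueError: matmul: Input operand 1 has a mismatch in its core dimension 0, with gufunc signature (n?,k),(k,m?)->(n?,m?) (size 2 is different from 0)
```

```bash
python3 -m pendant '[{"gripper":5,"translation":[0,0.05,0.4],"roll":0},{"gripper":5,"translation":[0,0.05,0.8],"roll":0},{"gripper":5,"translation":[0,0.05,1],"roll":0},{"gripper":5,"translation":[0,0.05,1.08],"roll":0},{"gripper":5,"translation":[0,0.05,1.08],"roll":0},{"gripper":5,"translation":[0,0.05,1.08],"roll":0}]'
python3 look.py 3 260 145 370 245; sed -i 's/("side","top"):/("side",):/' lat.py; python3 lat.py 3 .03 332 200
```

```text
t: 5.47
tcp_pos: [0.4966, 0.1263, 0.0602]
tcp_rot: [-3.141, 0.0, 2.07]
contact_force: [0.3, 0.3, -5.9]
width: 0.0112
grip_force: 59.1
[0.49660794 0.12627706 0.06017752] [-3.14148316e+00  1.49920204e-05  2.07023182e+00] [ 0.28004095  0.29108203 -5.90171007] [ 0.04940678 -0.00269479  0.04070172]
tcp uv [126.91599502 496.5945289 ]
side cas 164
   84 28 473.4 528.5 mid 501.0
   96 28 472.4 529.8 mid 501.1
   108 21 470.4 526.3 mid 498.4
   120 14 472.3 524.8 mid 498.5
   132 12 471.3 532.6 mid 502.0
   144 18 494.6 529.0 mid 511.8
   156 17 489.8 524.6 mid 507.2
   168 15 482.0 514.2 mid 498.1
side roof 317
   233 22 467.6 541.0 mid 504.3
   245 22 466.4 537.2 mid 501.8
   257 19 467.2 539.4 mid 503.3
   269 21 466.1 541.7 mid 503.9
   281 22 460.6 537.8 mid 499.2
   293 24 459.4 542.4 mid 500.9
   305 23 458.2 538.5 mid 498.3
   317 22 456.9 537.7 mid 497.3
   329 21 458.9 536.9 mid 497.9
   341 22 457.7 542.3 mid 500.0
   353 20 459.6 541.5 mid 500.6
   365 26 457.1 539.9 mid 498.5
   377 29 459.2 539.0 mid 499.1
   389 19 457.9 541.4 mid 499.7
```

```bash
python3 -m pendant '[{"gripper":5,"translation":[-0.3,0,0],"roll":0},{"gripper":5,"translation":[-0.6,0,0],"roll":0},{"gripper":5,"translation":[-0.9,0,0],"roll":0},{"gripper":5,"translation":[-1.2,0,0],"roll":0},{"gripper":5,"translation":[-1.5,0,0],"roll":0},{"gripper":5,"translation":[-1.7,0,0],"roll":0},{"gripper":5,"translation":[-1.9,0,0],"roll":0},{"gripper":5,"translation":[-2.1,0,0],"roll":0},{"gripper":5,"translation":[-2.2,0,0],"roll":0},{"gripper":5,"translation":[-2.3,0,0],"roll":0}]'
cat > st.py <<'E'
from h import *
a=np.radians(-61.4);E=np.c_[[np.cos(a),np.sin(a)],[-np.sin(a),np.cos(a)]]
o=sensors.get_obs();p=o["tcp_pos"];f=o["contact_force"]
print("t %.2f fin dock x %.1f lat %.2f z %.1f yaw %.2f"%(o["t"],(p[:2]@E*1e3)[0]-234,(p[:2]@E*1e3)[1]-496.2,p[2]*1e3,np.degrees(o["tcp_rot"][2])-118.6),"F along,lat,z",(f[:2]@E).round(2),f[2].round(2),"M",o["moment"].round(3))
E
python3 st.py
```

```text
t: 6.4
tcp_pos: [0.5241, 0.0758, 0.0605]
tcp_rot: [-3.141, -0.001, 2.07]
contact_force: [-0.2, 0.5, -5.8]
width: 0.0111
grip_force: 59.1
t 6.40 fin dock x -49.6 lat 0.24 z 60.5 yaw -0.00 F along,lat,z [-0.57  0.06] -5.8 M [ 0.326  0.159 -0.054]
```

```bash
python3 -m pendant '[{"gripper":5,"translation":[-0.1,0,0],"roll":0},{"gripper":5,"translation":[-0.2,0,0],"roll":0},{"gripper":5,"translation":[-0.3,0,0],"roll":0},{"gripper":5,"translation":[-0.4,0,0],"roll":0},{"gripper":5,"translation":[-0.5,0,0],"roll":0},{"gripper":5,"translation":[-0.6,0,0],"roll":0},{"gripper":5,"translation":[-0.6,0,0],"roll":0}]';python3 st.py
```

```text
t: 6.98
tcp_pos: [0.5316, 0.0621, 0.0606]
tcp_rot: [3.142, 0.001, 2.07]
contact_force: [-1.3, 0.5, -6.0]
width: 0.0114
grip_force: 59.0
t 6.98 fin dock x -34.1 lat 0.31 z 60.6 yaw -0.00 F along,lat,z [-1.07 -0.85] -6.03 M [ 0.106  0.094 -0.014]
```

```bash
python3 -m pendant '[{"gripper":5,"translation":[-0.15,0,0],"roll":0},{"gripper":5,"translation":[-0.3,0,0],"roll":0},{"gripper":5,"translation":[-0.5,0,0],"roll":0},{"gripper":5,"translation":[-0.7,0,0],"roll":0},{"gripper":5,"translation":[-0.9,0,0],"roll":0},{"gripper":5,"translation":[-1.1,0,0],"roll":0},{"gripper":5,"translation":[-1.3,0,0],"roll":0},{"gripper":5,"translation":[-1.5,0,0],"roll":0},{"gripper":5,"translation":[-1.6,0,0],"roll":0},{"gripper":5,"translation":[-1.6,0,0],"roll":0}]';python3 st.py
```

```text
t: 7.82
tcp_pos: [0.5513, 0.0265, 0.0609]
tcp_rot: [3.141, 0.002, 2.07]
contact_force: [0.1, -0.4, -6.4]
width: 0.0113
grip_force: 59.0
t 7.82 fin dock x 6.6 lat 0.53 z 60.9 yaw -0.02 F along,lat,z [ 0.34 -0.13] -6.44 M [-0.069 -0.061 -0.011]
```

```bash
python3 -m pendant '[{"gripper":5,"translation":[-0.2,0,0],"roll":0},{"gripper":5,"translation":[-0.4,0,0],"roll":0},{"gripper":5,"translation":[-0.6,0,0],"roll":0},{"gripper":5,"translation":[-0.8,0,0],"roll":0},{"gripper":5,"translation":[-1,0,0],"roll":0},{"gripper":5,"translation":[-1.2,0,0],"roll":0},{"gripper":5,"translation":[-1.4,0,0],"roll":0},{"gripper":5,"translation":[-1.6,0,0],"roll":0},{"gripper":5,"translation":[-1.8,0,0],"roll":0},{"gripper":5,"translation":[-1.9,0,0],"roll":0},{"gripper":5,"translation":[-1.9,0,0],"roll":0}]';python3 st.py
```

```text
t: 8.73
tcp_pos: [0.5738, -0.015, 0.0607]
tcp_rot: [3.141, 0.001, 2.07]
contact_force: [-0.4, -0.8, -6.4]
width: 0.0111
grip_force: 59.0
t 8.73 fin dock x 53.8 lat 0.40 z 60.7 yaw -0.01 F along,lat,z [ 0.55 -0.77] -6.43 M [-0.135 -0.052 -0.07 ]
```

```bash
python3 -m pendant '[{"gripper":5,"translation":[-0.1,0,0],"roll":0},{"gripper":5,"translation":[-0.2,0,0],"roll":0},{"gripper":5,"translation":[-0.3,0,0],"roll":0},{"gripper":5,"translation":[-0.4,0,0],"roll":0},{"gripper":5,"translation":[-0.5,0,0],"roll":0},{"gripper":5,"translation":[-0.5,0,0],"roll":0}]';python3 st.py
```

```text
t: 9.23
tcp_pos: [0.5796, -0.0257, 0.0606]
tcp_rot: [3.141, 0.001, 2.07]
contact_force: [0.4, 0.9, -6.7]
width: 0.0113
grip_force: 59.0
t 9.23 fin dock x 66.0 lat 0.37 z 60.6 yaw 0.00 F along,lat,z [-0.6   0.79] -6.72 M [-0.046 -0.076  0.024]
```

```bash
python3 -m pendant '[{"gripper":5,"translation":[-0.08,0,0],"roll":0},{"gripper":5,"translation":[-0.16,0,0],"roll":0},{"gripper":5,"translation":[-0.24,0,0],"roll":0},{"gripper":5,"translation":[-0.24,0,0],"roll":0}]';python3 st.py
```

```text
t: 9.57
tcp_pos: [0.5822, -0.0304, 0.0606]
tcp_rot: [3.141, -0.001, 2.07]
contact_force: [-0.5, 0.3, -4.9]
width: 0.0114
grip_force: 59.1
t 9.57 fin dock x 71.4 lat 0.41 z 60.6 yaw -0.00 F along,lat,z [-0.52 -0.28] -4.86 M [ 0.213  0.086 -0.038]
```

```bash
python3 -m pendant '[{"gripper":5,"translation":[-0.06,0,0],"roll":0},{"gripper":5,"translation":[-0.12,0,0],"roll":0},{"gripper":5,"translation":[-0.16,0,0],"roll":0},{"gripper":5,"translation":[-0.16,0,0],"roll":0}]';python3 st.py
```

```text
t: 9.9
tcp_pos: [0.5835, -0.0329, 0.0606]
tcp_rot: [-3.141, -0.003, 2.07]
contact_force: [-3.0, 4.7, -3.9]
width: 0.0111
grip_force: 59.4
t 9.90 fin dock x 74.2 lat 0.40 z 60.6 yaw 0.01 F along,lat,z [-5.6  -0.39] -3.87 M [ 0.944  0.583 -0.04 ]
```

```bash
python3 -m pendant '[{"gripper":5,"translation":[-0.06,0,0],"roll":0},{"gripper":5,"translation":[-0.1,0,0],"roll":0},{"gripper":5,"translation":[-0.14,0,0],"roll":0},{"gripper":5,"translation":[-0.14,0,0],"roll":0},{"gripper":5,"translation":[-0.14,0,0],"roll":0}]';python3 st.py
```

```text
t: 10.32
tcp_pos: [0.5848, -0.0352, 0.0606]
tcp_rot: [-3.141, -0.004, 2.07]
contact_force: [-4.5, 6.9, -1.0]
width: 0.0113
grip_force: 59.7
t 10.32 fin dock x 76.9 lat 0.41 z 60.6 yaw 0.02 F along,lat,z [-8.22 -0.59] -1.01 M [ 1.312  0.797 -0.024]
```

```bash
python3 -m pendant '[{"gripper":5,"translation":[-0.05,0,0],"roll":0},{"gripper":5,"translation":[-0.1,0,0.01],"roll":0},{"gripper":5,"translation":[-0.13,0,0.02],"roll":0},{"gripper":5,"translation":[-0.13,0,0.02],"roll":0},{"gripper":5,"translation":[-0.13,0,0.02],"roll":0}]';python3 st.py; python3 look.py 4 260 145 360 225
```

```text
t: 10.73
tcp_pos: [0.5861, -0.0374, 0.0601]
tcp_rot: [-3.141, -0.006, 2.07]
contact_force: [-4.9, 8.7, -0.3]
width: 0.0111
grip_force: 60.0
t 10.73 fin dock x 79.4 lat 0.46 z 60.1 yaw 0.01 F along,lat,z [-9.96 -0.13] -0.25 M [ 1.673  1.001 -0.019]
[ 0.58606126 -0.03736739  0.06013817] [-3.14085356 -0.00618226  2.07018442] [-4.88217118  8.68674166 -0.25491174] [ 1.67318063  1.0014225  -0.01879499]
```

View pics/side4.png

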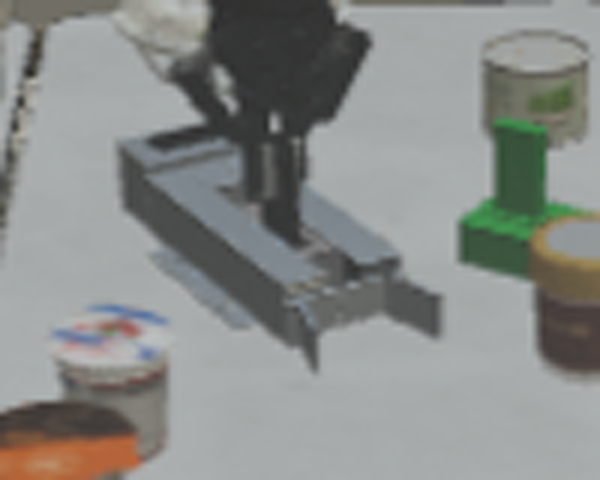

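The side view shows the flaps shut at about (350,305), with the tail inside and the fin in the slot. The plate is at about 5 to 7 mm. I add 1 mm, then let go.

```bash
python3 -m pendant '[{"gripper":5,"translation":[-0.04,0,0],"roll":0},{"gripper":5,"translation":[-0.04,0,0],"roll":0},{"gripper":5,"translation":[-0.04,0,0],"roll":0},{"gripper":5,"translation":[-0.04,0,0],"roll":0}]';python3 st.py; python3 -m pendant '[{"gripper":11,"translation":[0,0,0],"roll":0},{"gripper":14,"translation":[0,0,0],"roll":0},{"gripper":20,"translation":[0,0,0],"roll":0},{"gripper":32,"translation":[0,0,0],"roll":0},{"gripper":32,"translation":[0,0,0],"roll":0},{"gripper":32,"translation":[0,0,0],"roll":0}]';python3 st.py
```

```text
t: 11.17
tcp_pos: [0.5864, -0.038, 0.0602]
tcp_rot: [-3.141, -0.007, 2.07]
contact_force: [-5.9, 9.5, -0.1]
width: 0.011
grip_force: 60.0
t 11.17 fin dock x 80.1 lat 0.48 z 60.2 yaw 0.02 F along,lat,z [-11.22  -0.65] -0.1 M [ 1.833  1.085 -0.061]
t: 11.67
tcp_pos: [0.5886, -0.0413, 0.0609]
tcp_rot: [3.14, 0.002, 2.07]
contact_force: [0.8, 0.4, 0.3]
width: 0.0319
grip_force: 0.0
t 11.67 fin dock x 84.0 lat 0.78 z 60.9 yaw -0.01 F along,lat,z [0.03 0.94] 0.28 M [-0.029  0.055 -0.063]
```

```bash
python3 -m pendant '[{"gripper":32,"translation":[0,0,-0.5],"roll":0},{"gripper":32,"translation":[0,0,-1.5],"roll":0},{"gripper":32,"translation":[0,0,-3],"roll":0},{"gripper":32,"translation":[0,0,-4.5],"roll":0},{"gripper":32,"translation":[0,0,-5],"roll":0},{"gripper":32,"translation":[0,0,-6],"roll":0},{"gripper":32,"translation":[0,0,-6],"roll":0},{"gripper":32,"translation":[0,0,-6],"roll":0}]'; python3 look.py 5 260 145 360 225
python3 - <<'E'
from m import *
a=np.radians(-61.4);E=np.c_[[np.cos(a),np.sin(a)],[-np.sin(a),np.cos(a)]]
z=np.load("side5.npz");c=get_calibration("side");P=cloud(c,z["D"]);U=P[...,:2]@E*1e3-[234,496.2]
M=(P[...,2]>.06)&(P[...,2]<.1)&(abs(U[...,1])<20)&(U[...,0]>30)&(U[...,0]<140)
print(M.sum(),U[M].mean(0),U[M].min(0),U[M].max(0),P[M][:,2].max())
E
```

```text
t: 12.33
tcp_pos: [0.5889, -0.0411, 0.2126]
tcp_rot: [3.138, 0.003, 2.07]
contact_force: [0.2, 0.8, -1.1]
width: 0.0319
grip_force: 0.0
[ 0.58886878 -0.04106441  0.21256743] [3.13815096e+00 3.00119072e-03 2.07004950e+00] [ 0.15878119  0.76568359 -1.13901344] [-0.03177032  0.00125727 -0.05075316]
62 [68.6826584   3.98475011] [53.5951308  -5.70456815] [93.098317   10.49232382] 0.09311379425669494
```

View pics/side5.png

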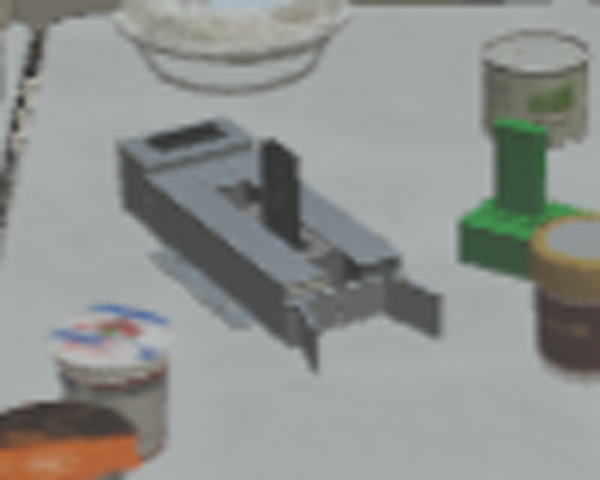

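The fin stands upright in the slot with its base at (300,245), as before release, and the flaps are shut. I check the shift since release at sub-pixel level.

Run:
```python
from m import *
a,b=[cv2.resize(np.load(f"side{k}.npz")["im"][176:190,300:324].max(2).astype(np.float32),None,fx=10,fy=10,interpolation=cv2.INTER_CUBIC) for k in "45"]
# visible cassette patch behind the fin, in the slot
t=a[30:110,60:180]
r=cv2.matchTemplate(b,t,cv2.TM_CCOEFF_NORMED);print(cv2.minMaxLoc(r))
c=get_calibration("side")
p=cast(c,309,185,.041);d=p+np.array([.4787,-.878,0])*.004
K=np.array(c["intrinsics"]);f=lambda X:cv2.projectPoints(X[None],cv2.Rodrigues(np.array(c["R"]))[0],np.array(c["t"]),K,np.array([c["k1"],0,0,0.]))[0].ravel()
print("px per 4mm fwd",f(d)-f(p))
print(np.load("side4.npz")["im"][182:188,300:316].max(2));print(np.load("side5.npz")["im"][182:188,300:316].max(2))
```

```text
(-0.6319221258163452, 0.9947061538696289, (0, 49), (61, 31))
px per 4mm fwd [-0.52884702 -0.40140993]
[[140 140 152 120  73  56  55  57  57  66  91 134 142 141 141 141]
 [140 140 141 140 113  79  60  57  57  64 112 104 114 135 142 142]
 [141 141 141 141 141 130  98  66  57  57  95 118 115 112 138 144]
 [141 140 141 141 142 143 153 115  70  63  69  88 119 126 116 135]
 [137 140 142 142 142 142 142 142 118  96 104 121 124 123 126  97]
 [103 131 142 143 142 142 142 142 142 142 136 120  98  84  86  88]]
[[139 138 150 119  74  58  57  57  58  58  89 133 140 139 140 140]
 [139 139 139 139 113  79  60  57  58  59 112 104 113 134 141 141]
 [139 139 139 139 139 129  97  66  59  58 109 122 115 111 136 143]
 [139 140 140 140 140 140 152 114  71  60  71  95 119 125 114 134]
 [136 139 140 140 141 141 140 140 116  86  81 101 121 125 123 102]
 [102 130 140 141 141 141 141 141 140 141 131 124 126 116  94  85]]
```

```bash
python3 -c "
from h import *
print(order.sign_off())"
```

```text
the job is handed in; nothing more can be done
None
```

The cassette is in the dock with its nose on the contact plate, which I estimate from force and travel is pushed back about 5–7 mm; both flaps look shut, the gripper is clear, and the job is handed in (no verdict returned).

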